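# Jack up the canteen hob and hold it

### The job

Set the red lever jack flat on the counter with its saddle centred under the red dot of the hob's yellow lift pad, then pump it: press the handle paddle fully down once as a trial lift, let it come all the way up again so that the hob settles back, and press it fully down a second time. Finish still holding the paddle fully down, so that the jack alone keeps that side of the hob up while I change its rubber foot. Lift the hob only with the jack, and leave the other things on the counter where they are.

Things in the scene. Friction and masses are not known exactly. Their poses are not given: they have to be found in the camera images.
- jack: Loose red lever jack, 0.85 kg. Origin on the counter under the pivot; +x towards the saddle, z up. Base plate 230 x 90 x 8 mm (x -150 to +80). A steel lever pivots (axis y, 50 mm up) between two upright cheeks: domed saddle at the +x end, cranked handle with black rubber paddle at the -x end. When moved, keep it low: the saddle just clears the lift pad's underside.
- jack_grip (a point): Middle of the top of the jack's two upright red cheeks, straight above the jack's origin, 74 mm above the counter. The cheeks together are 50 mm wide across y, 44 mm long and reach down to the base plate: take the jack by their outer faces from above, fingers closing along the jack's y.
- saddle (a point): Top of the domed aluminium saddle (28 mm across) at the short end of the lever, 63 mm ahead (+x) of the pivot. 57 mm above the counter with the handle up; rises about 24 mm over the full stroke and draws back 8 mm on its arc. The lever's nose reaches about 10 mm past the saddle's centre.
- paddle (a point): Middle of the top face of the rubber paddle (60 mm along the lever, 45 mm wide, 16 mm thick) at the long end of the lever. With the handle up it is about 153 mm behind the pivot (-x of the jack) and 125 mm above the counter; fully down about 170 mm behind the pivot and 59 mm above the counter: it moves on an arc about the pivot.
- jack_lever (a joint): Angle of the jack's lever, rad: 0 handle fully up (as it starts; a spring returns it), 0.40 handle at its lower stop. From about 0.12 on the saddle carries the hob. Pressing takes about 3 N unloaded and 10 to 16 N with the hob; when let go it rises again and the hob settles.
- hob: Induction hob, steel box with black glass top, 270 mm (its x) x 340 mm (its y), top 102 mm above the counter, 4.4 to 7 kg. Origin on the counter at the middle of its left (+y) pair of feet, the tipping axis; the box reaches 340 mm from there towards its own -y. It can only tip about the left feet. The yellow lift pad sticks out of the middle of its right (-y) side.
- lift_mark (a point): Centre of the red dot (22 mm across) on top of the yellow lift pad; the saddle belongs straight below it. The pad is a level plate 70 mm along the hob's x, 8 mm thick, top 72 mm and underside 64 mm above the counter; it reaches 61 mm out from the hob's side wall and the dot is 32 mm from that wall.
- hob_tilt (a joint): Tip angle of the hob about its left feet, rad: 0 standing, about 0.045 when the jack's handle is fully down (pad raised 16 mm).
- plates: Bystander: stack of white plates, 110 mm across, 53 mm high. Origin centre of the underside.
- mug: Bystander: blue mug, 80 mm across, 90 mm high. Origin centre of the underside.
- shaker_cup: Bystander: steel cup, 84 mm across, 115 mm high. Origin centre of the underside.
- sanitiser: Bystander: green bottle, 64 mm across, 160 mm high. Origin centre of the underside.
- spare_foot: Bystander: black spare rubber foot with a short stud, 34 mm across, 30 mm high. Origin centre of the underside.
- driver: Bystander: screwdriver with yellow handle lying on the counter.

How it is judged (in metres and radians):
On the way, in this order (a step that is already met when the one before it is completed fails the run):
1. the jack stands flat on the counter, let go, handle up, its saddle within 15 mm of straight below the red dot (horizontal distance between saddle and lift_mark below 0.015 m and height (world z) of jack below 0.005 m and angle between jack's own z axis and vertical below 0.05 rad and value of joint jack_lever below 0.06 rad and linear speed of jack below 0.02 m/s and contact force between the fingers and jack below 0.5 N), for 0.2 s.
2. trial stroke: the handle is pressed down and the jack lifts the hob (horizontal distance between saddle and lift_mark below 0.025 m and height (world z) of jack below 0.005 m and angle between jack's own z axis and vertical below 0.05 rad and value of joint jack_lever above 0.32 rad and value of joint hob_tilt above 0.025 rad and contact force between hob and jack above 8 N and contact force between each of the arm, the fingers and hob below 1 N and contact force between any of the fingers, the arm and jack above 3 N), for 0.2 s.
3. the handle comes all the way up and the hob settles back (value of joint jack_lever below 0.06 rad and value of joint hob_tilt below 0.006 rad and height (world z) of jack below 0.005 m and angle between jack's own z axis and vertical below 0.05 rad), for 0.1 s.
At the end, for the whole second after the job is handed in: After a trial stroke and full return, the robot holds the paddle down (over 3 N): lever past 0.32 rad; hob steady, tipped over 0.025 rad, on the jack (over 8 N), not touched by the robot; jack flat (0.05 rad, 5 mm), saddle within 25 mm of below the dot (all of step 2 and velocity of joint hob_tilt between -0.03 and 0.03 rad/s); the arm keeps its last pose, push and grip.
It fails at once if a bystander is shifted more than 30 mm or knocked over ((distance of plates from where it was at the start of the episode above 0.03 m or angle between plates's own z axis and vertical above 0.5 rad) or (distance of mug from where it was at the start of the episode above 0.03 m or angle between mug's own z axis and vertical above 0.5 rad) or (distance of shaker_cup from where it was at the start of the episode above 0.03 m or angle between shaker_cup's own z axis and vertical above 0.5 rad) or (distance of sanitiser from where it was at the start of the episode above 0.03 m or angle between sanitiser's own z axis and vertical above 0.5 rad) or (distance of spare_foot from where it was at the start of the episode above 0.03 m or angle between spare_foot's own z axis and vertical above 0.5 rad) or distance of driver from where it was at the start of the episode above 0.03 m).
It fails at once if the robot lifts the hob itself instead of using the jack (contact force between any of the arm, the fingers and hob above 3 N and value of joint hob_tilt above 0.012 rad).
It also fails if it takes over 67 s, if anything falls off the work surface, if the arm or the gripper's body presses on something with over 40 N, if the wrist force passes 120 N, or if a joint passes its speed limit or range.

### The arm

A 6-joint arm with a two-finger parallel gripper is mounted at the origin on the work surface. World frame = base frame: x ahead of the robot, y to its left, z up, the work surface at z = 0. Lengths are in mm, angles in rad, forces in N, time in s.
With the tool pointing down it reaches from about 275 to 825 mm from the base axis. Payload 4.9 kg.
Tool frame: the origin (TCP) lies midway between the tips of the shut fingers; the grasp point (between the pads) lies grip_point_offset behind it (grip_point_offset is the distance from the TCP to the grasp point, in mm); z points along the fingers, y is the line along which they close (so a half turn about z gives the same grasp; the last joint's range is limited). The gripper opens to 85 mm and grips with 20 to 120 N. Pads are 22 mm wide; open, the fingers measure 114 mm over their backs; the gripper's body (76 mm by 85 mm) begins 54 mm behind the grasp point. The pads swing forward as they close: fully open they stand 13 mm farther back than shut.
Start: joints at [0.993, 0.326, -0.193, 1.052, 0, 1.437], TCP at [236.153, 496.74, 231.281] pointing down, gripper open.
Joint ranges: [-2.65, 2.65], [-0.97, 1.79], [-1.3, 1.35], [-1.93, 2.1], [-1.47, 1.37], [-3.14, 3.14]. Speed limits (rad/s): [2.57, 2.57, 3.14, 3.14, 3.14, 3.14].

### API

Orientations are given as a unit quaternion [x, y, z, w].
In Python, from cell import * gives the robot as it stands. The module is installed in compiled form; this text tells all that it offers.
- The arm moves only by the shell command python3 -m handwheel 'ROWS'. ROWS is JSON, a list of rows, each an object with "offset": the shift along the tool's x, y, z in mm, a list of three; "angular": the turn, a rotation vector about the tool's x, y, z in degrees, a list of three; "jaw": the gripper command: -1 is fully open, 1 is shut, values between are in proportion. A call has exactly 8 rows; each row shifts and turns the commanded pose from where the row before left it, along the tool's axes as they then stand; what a row does not reach is not made up. A row lasts 1/12 s, in which the tool goes at most 41.7 mm and 7.16 degrees, less where a joint would pass 70% of its speed; a pose out of reach is approached as far as the arm can. A call is refused whole if a number of a shift passes 41.7 or a number of a turn 7.16, either way. A call with a gripper value outside its range is refused whole. The fingers move at their own pace and stop on an object; the grip force is fixed at half the most. Time passes only in rows, so rows that do not move let the fingers close, or fill a call up. It gives the time, the measured TCP pose, the force, the opening and the grip force at its end, in the units of the state.
- read_state(): the state, without advancing time (a new reading comes with each control period).
- camera(name): name is "scene" or "top" or "wrist"; returns (picture, depth): 420x560x3 uint8, red, green, blue; 420x560 float32, mm along the optical axis (not along the pixel's ray), 0 where there is no reading.
- get_calibration(name): a dict with "fov_y" (degrees; the focal length in pixels is half the picture's height over the tangent of half this angle, whatever the lens; pixels are square), "cx", "cy" (the principal point, pixels), "rvec" (rotation vector, rad) and "tvec" (3), from world to camera coordinates, as OpenCV has them. Camera axes: x right, y down, z forward; pixel columns grow to the right and rows downward; lengths in mm; the calibration is good to about 2 mm. The wrist camera is an equidistant fisheye: a pixel r from the principal point sees the ray r / f radians off the axis. A picture is of the moment at which its call begins: read the wrist's pose just before it. get_calibration takes no time and is no camera call; for the wrist camera it gives the pose at the moment of the call.
- close_job(): hands the job in; it is judged then, once.
The state is a dict: "clock": time; "joint_pos": joint angles; "qvel": joint speeds; "effort": joint torques, N m; "eef_pos": TCP position; "ee_rot": TCP orientation; "wrist_force": force on the tool from outside, world axes, zero at the start; "torque": the same for the moment, N m; "width": opening from 0.0 (shut) to 1.0 (fully open); "grasp_force": force on a finger pad.
Only numpy, scipy, OpenCV 4.12 (cv2) and the standard library are available. Lean on these libraries where they do the work, as an engineer would, in place of code of your own. Each camera call takes 0.05 s, during which the arm holds its last target. There are 200 camera calls.

## Working session

There is one attempt and no reset: what is moved stays moved. The work goes in short steps, Python scripts to look and compute and a shell command to move; the robot and the scene stay as the last step left them, time stands still between calls to the robot, and variables do not carry over. Pictures are saved under pics/ and viewed, at most 10 in all, crops included, and the job is handed in when it is done.

```bash
mkdir -p pics
cat > h.py <<'E'
from cell import *
import numpy as np, cv2
from scipy.spatial.transform import Rotation as R
def cal(n):
    c=get_calibration(n); f=210/np.tan(np.radians(c['fov_y'])/2)
    return f,c['cx'],c['cy'],R.from_rotvec(np.ravel(c['rvec'])).as_matrix(),np.ravel(c['tvec'])
def cloud(n,depth,c):
    f,cx,cy,Rm,t=c
    v,u=np.mgrid[:420,:560].astype(float)
    P=np.stack([(u-cx)/f*depth,(v-cy)/f*depth,depth],-1)
    return (P-t)@Rm
def plane(c,u,v,z):
    f,cx,cy,Rm,t=c
    d=np.array([(u-cx)/f,(v-cy)/f,1])@Rm; o=-t@Rm
    return o+d*(z-o[2])/d[2]
E
python3 - <<'E'
from h import *
for n in('top','scene'):
    c=cal(n);p,d=camera(n)
    cv2.imwrite(f'pics/{n}0.png',p[:,:,::-1]); np.savez(f'{n}0.npz',p=p,d=d)
    print(n,c[0],c[1:3],-c[4]@c[3])
s=read_state();print(s)
E
```

```text
top 535.1665661027035 (269.7185205831337, 215.97892540592161) [ 287.09620936   13.89290779 1629.10773324]
scene 445.2373628205463 (284.51051609954294, 205.2483820916054) [1092.20497741 -393.73145518 1212.72297989]
{'clock': 0.1, 'joint_pos': array([ 9.92787081e-01,  3.26856406e-01, -1.93481701e-01,  1.05200071e+00,
        4.23033307e-06,  1.43660396e+00]), 'qvel': array([ 1.56267205e-04, -2.14805770e-03,  1.74022987e-03,  2.44607403e-05,
       -1.14833206e-03,  6.28848583e-04]), 'effort': array([ 2.01476505e-03, -4.44238257e+01,  2.63038641e+01,  7.83931027e-03,
       -3.28437693e-05, -1.08421014e-05]), 'eef_pos': array([235.86300378, 496.28444494, 230.58824027]), 'ee_rot': array([ 2.20091602e-01,  9.75478904e-01, -7.22120137e-04, -2.70854910e-04]), 'wrist_force': array([ 0.20047384, -0.80298051,  0.37154636]), 'torque': array([-0.0219762 , -0.05115714, -0.00011992]), 'grasp_force': 0.0, 'width': 1.0006539398322567}
```

View pics/top0.png

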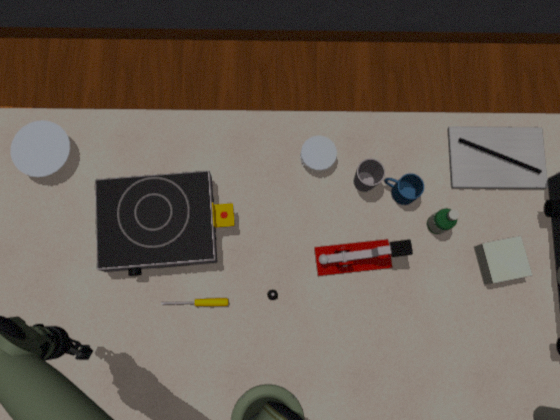

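View pics/scene0.png

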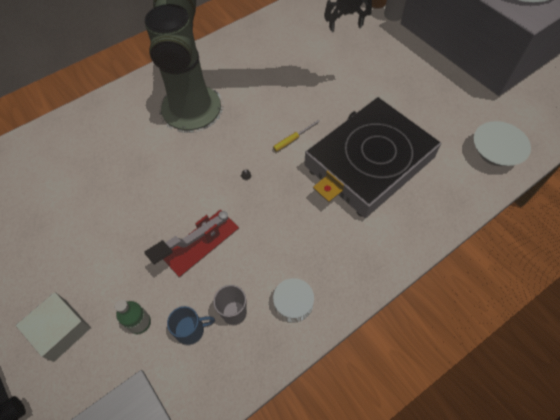

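The top view (up = +x, left = +y) shows the red dot at (224,215) and the jack at about (355,257), with its saddle at (322,259) and its paddle at (401,248). The spare foot is at (272,295). The scene view shows the same layout.

Run:
```python
from h import *
for n in('top','scene'):
    z=np.load(n+'0.npz');p,d=z['p'],z['d'];c=cal(n);W=cloud(n,d,c)
    h=cv2.cvtColor(p,cv2.COLOR_RGB2HSV);H,S,V=h[...,0],h[...,1],h[...,2]
    red=((H<6)|(H>174))&(S>170)&(V>80)
    nc,l,st,ce=cv2.connectedComponentsWithStats(red.astype(np.uint8))
    for i in range(1,nc):
        if st[i,4]>15: print(n,'red',st[i],ce[i].round(1),np.median(W[l==i],0).round(1), plane(c,*ce[i],72).round(1))
    # jack red plate points near the counter
    m=red&(W[...,2]<16)&(st[l,4]>100)
    P=W[m][:,:2].astype(np.float32); print(n,'plate rect',cv2.minAreaRect(P),len(P))
    m=red&(W[...,2]>62)&(W[...,1]<20-60); Q=W[m]; print('cheek top',len(Q),Q.mean(0),np.ptp(Q,axis=0)) if len(Q) else 0
    m=(V<60)&(W[...,2]>95)&(W[...,2]<150)&(abs(W[...,0]-190)<90)&(W[...,1]<-20)&(W[...,1]>-250);Q=W[m]
    print('paddle',len(Q),Q.mean(0),cv2.minAreaRect(Q[:,:2].astype(np.float32))) if len(Q) else 0
    yel=(H>20)&(H<32)&(S>150)&(V>90)&(W[...,2]>55)&(W[...,2]<85);Q=W[yel];print('pad',len(Q),Q.mean(0),cv2.minAreaRect(Q[:,:2].astype(np.float32)))
    g=(W[...,2]>90)&(W[...,2]<112)&(W[...,1]>150)&(W[...,0]>100);Q=W[g];print('hob',cv2.minAreaRect(Q[:,:2].astype(np.float32)))
    if n=='top':
      for nm,(u,v) in dict(foot=(272,295),cup=(370,174),mug=(408,189),bowl=(319,153),san=(445,219),drvR=(228,302)).items(): print(nm,W[v,u].round())
z=np.load('top0.npz');cv2.imwrite('pics/jack.png',cv2.resize(z['p'][225:290,305:420,::-1],None,fx=6,fy=6,interpolation=cv2.INTER_CUBIC))
```

```text
top red [222 212   5   5  18] [223.9 214.4] [597.4 134.3  75. ] [598.5 134.7  72. ]
top red [ 315  240   77   35 1009] [348.8 257. ] [ 481.6 -239.7    9. ] [ 474.4 -233.4   72. ]
top red [378 255  13   5  40] [383.8 256.6] [ 483.6 -350.     8.2] [ 476.4 -336.1   72. ]
top plate rect ((482.0540771484375, -256.3900451660156), (86.01082611083984, 227.56602478027344), 6.6726298332214355) 896
cheek top 82 [ 481.34110544 -219.94960402   73.07859016] [53.31456654 46.97080868 21.0078439 ]
pad 391 [597.52937849 136.11142091  73.0450635 ] ((599.2305297851562, 135.68045043945312), (71.82713317871094, 57.42593765258789), 5.227002143859863)
hob ((581.12548828125, 335.25494384765625), (271.2687683105469, 345.10211181640625), 5.11562967300415)
foot [366. -10.  13.]
cup [ 743. -315.   13.]
mug [ 697. -434.    7.]
bowl [ 796. -152.   56.]
san [ 580. -505.  122.]
drvR [345. 122.   2.]
scene red [325 186   5   5  18] [326.9 187.9] [593.7 134.9  73.1] [593.4 135.4  72. ]
scene plate rect ((0.0, 0.0), (0.0, 0.0), 0.0) 0
pad 187 [596.28797288 134.14641479  72.41371333] ((595.49853515625, 135.0830535888672), (66.38916778564453, 55.81926727294922), 5.3550872802734375)
hob ((404.351806640625, 651.9578247070312), (569.5720825195312, 1009.8160400390625), 4.349926948547363)
```

View pics/jack.png

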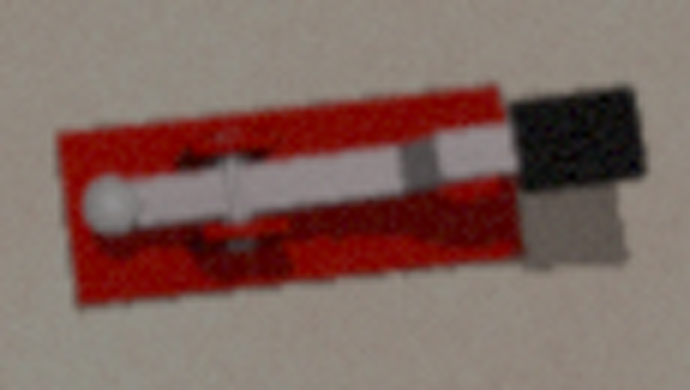

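```bash
cat >> h.py <<'E'
def go(x,y,z,yaw):
    """print tool-frame shift / turn from the measured pose to TCP (x,y,z), pointing down, tool y axis at yaw (deg)"""
    s=read_state();Rc=R.from_quat(s['ee_rot'])
    a=np.radians(yaw);ty=np.array([np.cos(a),np.sin(a),0]);tz=np.array([0,0,-1.])
    Rt=R.from_matrix(np.stack([np.cross(ty,tz),ty,tz],1))
    d=np.array([x,y,z])-s['eef_pos']
    print('t',round(s['clock'],2),'pos',s['eef_pos'].round(1),'F',s['wrist_force'].round(1),'w',round(s['width'],3))
    print('shift now-axes',Rc.inv().apply(d).round(1),'target-axes',Rt.inv().apply(d).round(1),'turn',np.degrees((Rc.inv()*Rt).as_rotvec()).round(2))
E
python3 - <<'E'
from h import *
import cell
print([k for k in dir(cell) if k[0]!='_'], getattr(cell,'grip_point_offset',None))
z=np.load('top0.npz');p,d=z['p'],z['d'];c=cal('top');W=cloud('top',d,c)
h=cv2.cvtColor(p,cv2.COLOR_RGB2HSV)
red=((h[...,0]<6)|(h[...,0]>174))&(h[...,1]>170)&(h[...,2]>60);red[:235]=0;red[:,:300]=0
# plate outline corners via rays at z=8: hull of everything jack-like (red)
P=np.argwhere(red)[:,::-1]
q=np.array([plane(c,u,v,8)[:2] for u,v in P],np.float32);print('red rays z8',cv2.minAreaRect(q))
dk=(h[...,2]<60);dk[:237]=0;dk[258:]=0;dk[:,:388]=0;dk[:,415:]=0
P=np.argwhere(dk)[:,::-1];q=np.array([plane(c,u,v,125)[:2] for u,v in P],np.float32);print('paddle rays',q.mean(0),cv2.minAreaRect(q), W[dk][:,2].max())
u,v=(305+108/6,225+204/6);print('saddle',plane(c,u,v,57),W[int(v),int(u)])
o=np.array([478,-221.6]);a=np.radians(96.2);ax=np.array([np.cos(a),np.sin(a)]);ay=np.array([-ax[1],ax[0]])
X=(W[...,:2]-o)@ax;Y=(W[...,:2]-o)@ay
for x in range(-180,80,15):
    m=(abs(X-x)<6)&(abs(Y)<14); print(x,W[m][:,2].max().round() if m.any() else None,end='; ')
go(478,-222,160,6.2)
E
```

```text
['IKError', 'camera', 'close_job', 'get_calibration', 'grip_point_offset', 'read_state'] 18.700000000000003
red rays z8 ((482.1222229003906, -255.95941162109375), (86.29145812988281, 226.61146545410156), 6.690610885620117)
paddle rays [ 494.8229  -373.45285] ((494.69854736328125, -372.84259033203125), (43.03096389770508, 60.877838134765625), 7.503366470336914) 1629.1077332417751
saddle [ 469.78458909 -159.3775136    57.        ] [ 470.13406148 -159.70896998   53.99264807]
-180 136.0; -165 136.0; -150 135.0; -135 129.0; -120 123.0; -105 122.0; -90 117.0; -75 86.0; -60 80.0; -45 74.0; -30 77.0; -15 68.0; 0 70.0; 15 65.0; 30 61.0; 45 59.0; 60 65.0; 75 63.0; t 0.1 pos [235.9 496.3 230.6] F [ 0.2 -0.8  0.4] w 1.001
shift now-axes [-527.1 -544.6   71.3] target-axes [-740.2  163.1   70.6] turn [-9.000e-02  3.000e-02  5.837e+01]
```

```bash
python3 -m handwheel '[{"offset":[0,0,0],"angular":[0,0,7.16],"jaw":-1},{"offset":[0,0,0],"angular":[0,0,7.16],"jaw":-1},{"offset":[0,0,0],"angular":[0,0,7.16],"jaw":-1},{"offset":[0,0,0],"angular":[0,0,7.16],"jaw":-1},{"offset":[0,0,0],"angular":[0,0,7.16],"jaw":-1},{"offset":[0,0,0],"angular":[0,0,7.16],"jaw":-1},{"offset":[0,0,0],"angular":[0,0,7.16],"jaw":-1},{"offset":[0,0,0],"angular":[0,0,7.16],"jaw":-1}]'
python3 -m handwheel '[{"offset":[-35,6,0],"angular":[0,0,0.6],"jaw":-1},{"offset":[-35,6,0],"angular":[0,0,0],"jaw":-1},{"offset":[-35,6,0],"angular":[0,0,0],"jaw":-1},{"offset":[-35,6,0],"angular":[0,0,0],"jaw":-1},{"offset":[-35,6,0],"angular":[0,0,0],"jaw":-1},{"offset":[-35,6,0],"angular":[0,0,0],"jaw":-1},{"offset":[-35,6,0],"angular":[0,0,0],"jaw":-1},{"offset":[-35,6,0],"angular":[0,0,0],"jaw":-1}]'
python3 -m handwheel '[{"offset":[-35,8,0],"angular":[0,0,0],"jaw":-1},{"offset":[-35,8,0],"angular":[0,0,0],"jaw":-1},{"offset":[-35,8,0],"angular":[0,0,0],"jaw":-1},{"offset":[-35,8,0],"angular":[0,0,0],"jaw":-1},{"offset":[-35,8,0],"angular":[0,0,0],"jaw":-1},{"offset":[-35,8,0],"angular":[0,0,0],"jaw":-1},{"offset":[-35,8,0],"angular":[0,0,0],"jaw":-1},{"offset":[-35,8,0],"angular":[0,0,0],"jaw":-1}]'
python3 -c "
from h import *
go(477.2,-222,150,6.7)"
```

```text
clock: 0.77
eef_pos: [235.9, 496.4, 230.8]
ee_rot: [0.663, 0.749, -0.001, 0.0]
wrist_force: [-0.5, -0.2, -0.1]
width: 0.999
grasp_force: 0.0
clock: 1.43
eef_pos: [316.6, 222.7, 231.1]
ee_rot: [0.664, 0.747, -0.0, -0.0]
wrist_force: [1.8, 0.5, -0.0]
width: 1.001
grasp_force: 0.0
clock: 2.1
eef_pos: [413.0, -48.1, 231.2]
ee_rot: [0.665, 0.747, 0.0, -0.0]
wrist_force: [0.6, -0.0, -0.0]
width: 1.0
grasp_force: 0.0
t 2.1 pos [413.  -48.1 231.2] F [ 0.6 -0.  -0. ] w 1.0
shift now-axes [-180.2   43.6   81.1] target-axes [-180.2   43.5   81.2] turn [-0.01 -0.01 -0.03]
```

```bash
python3 -m handwheel '[{"offset":[-30,7.3,5],"angular":[0,0,0],"jaw":-1},{"offset":[-30,7.3,8],"angular":[0,0,0],"jaw":-1},{"offset":[-30,7.3,14],"angular":[0,0,0],"jaw":-1},{"offset":[-30,7.3,14],"angular":[0,0,0],"jaw":-1},{"offset":[-30,7.3,14],"angular":[0,0,0],"jaw":-1},{"offset":[-30,7,14],"angular":[0,0,0],"jaw":-1},{"offset":[0,0,12],"angular":[0,0,0],"jaw":-1},{"offset":[0,0,0],"angular":[0,0,0],"jaw":-1}]'
python3 - <<'E'
from h import *
c=cal('wrist');p,d=camera('wrist');cv2.imwrite('pics/w1.png',p[:,:,::-1])
go(477.2,-222,32,6.7)
f,cx,cy,Rm,t=c
for P in [(477.2,-222,74),(477.2-.117*63,-222+63*.993,57)]:
    q=Rm@np.array(P)+t;th=np.arctan2(np.hypot(*q[:2]),q[2]);k=f*th/np.hypot(*q[:2]);print(cx+k*q[0],cy+k*q[1])
E
```

```text
clock: 2.77
eef_pos: [475.7, -220.5, 147.3]
ee_rot: [0.666, 0.746, -0.0, -0.002]
wrist_force: [-0.8, 0.2, -0.2]
width: 1.001
grasp_force: 0.0
t 2.82 pos [ 475.7 -219.6  148.6] F [0.5 0.8 0.3] w 1.0
shift now-axes [ -2.9   1.6 116.5] target-axes [ -2.6   1.2 116.6] turn [-0.19 -0.17 -0.07]
279.9954556212504 230.2558976020423
279.82699358251074 138.42805922116932
```

View pics/w1.png

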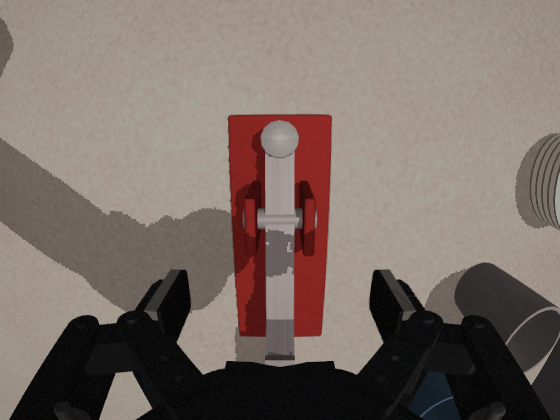

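The wrist view has the saddle at (279,138), where it was predicted, and the cheeks at (280,218), centred between the fingers. I'm descending and gripping.

```bash
python3 -m handwheel '[{"offset":[-2.5,1.2,15],"angular":[0,0,0],"jaw":-1},{"offset":[0,0,15],"angular":[0,0,0],"jaw":-1},{"offset":[0,0,15],"angular":[0,0,0],"jaw":-1},{"offset":[0,0,15],"angular":[0,0,0],"jaw":-1},{"offset":[0,0,15],"angular":[0,0,0],"jaw":-1},{"offset":[0,0,15],"angular":[0,0,0],"jaw":-1},{"offset":[0,0,14],"angular":[0,0,0],"jaw":-1},{"offset":[0,0,12],"angular":[0,0,0],"jaw":-1}]'
python3 -m handwheel '[{"offset":[0,0,0],"angular":[0,0,0],"jaw":-1},{"offset":[0,0,0],"angular":[0,0,0],"jaw":1},{"offset":[0,0,0],"angular":[0,0,0],"jaw":1},{"offset":[0,0,0],"angular":[0,0,0],"jaw":1},{"offset":[0,0,0],"angular":[0,0,0],"jaw":1},{"offset":[0,0,0],"angular":[0,0,0],"jaw":1},{"offset":[0,0,0],"angular":[0,0,0],"jaw":1},{"offset":[0,0,0],"angular":[0,0,0],"jaw":1}]'
python3 -c "
from h import *
go(477.2,-222,32,6.7)"
```

```text
clock: 3.48
eef_pos: [478.6, -221.2, 34.5]
ee_rot: [0.664, 0.748, 0.0, -0.0]
wrist_force: [0.4, 0.1, -0.4]
width: 1.005
grasp_force: 0.0
clock: 4.15
eef_pos: [477.5, -222.6, 35.6]
ee_rot: [0.665, 0.747, -0.001, -0.0]
wrist_force: [-4.9, -0.2, 6.4]
width: 0.575
grasp_force: 64.4
t 4.15 pos [ 477.5 -222.6   35.6] F [-4.9 -0.2  6.4] w 0.575
shift now-axes [ 0.6 -0.2  3.6] target-axes [ 0.6 -0.2  3.6] turn [-0.13  0.07 -0.03]
```

```bash
python3 -m handwheel '[{"offset":[0,0,-5],"angular":[0,0,0],"jaw":1},{"offset":[0,0,0],"angular":[0,0,0],"jaw":1},{"offset":[20,18,0],"angular":[0,0,0.5],"jaw":1},{"offset":[32,29,0],"angular":[0,0,0.5],"jaw":1},{"offset":[32,29,0],"angular":[0,0,0.5],"jaw":1},{"offset":[32,29,0],"angular":[0,0,0],"jaw":1},{"offset":[32,29,0],"angular":[0,0,0],"jaw":1},{"offset":[20,18,0],"angular":[0,0,0],"jaw":1}]'
python3 - <<'E'
from h import *
c=cal('wrist');p,d=camera('wrist');cv2.imwrite('pics/w2.png',p[:,:,::-1])
go(602.7,72.1,39,5.2)
E
```

```text
clock: 4.82
eef_pos: [611.6, -40.8, 38.8]
ee_rot: [0.673, 0.739, 0.002, -0.001]
wrist_force: [0.6, -0.6, -8.3]
width: 0.576
grasp_force: 65.3
t 4.87 pos [614.7 -37.   39.1] F [ 5.9  4.7 -9.2] w 0.576
shift now-axes [109.7  -1.3   0.9] target-axes [ 1.097e+02 -2.100e+00  1.000e-01] turn [ 0.33 -0.39  0.41]
```

View pics/w2.png

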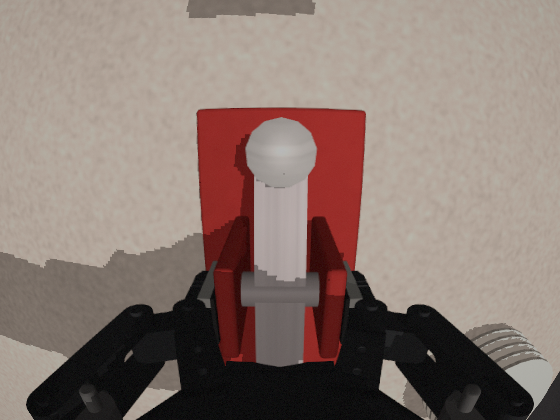

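The wrist view shows the jack held straight, with the saddle at (281,152) and the pad's shadow at the top edge. I'll move closer and measure the dot and saddle in one wrist view.

```bash
python3 -m handwheel '[{"offset":[10,-0.3,0],"angular":[0,0,0.4],"jaw":1},{"offset":[15,-0.3,0],"angular":[0,0,0],"jaw":1},{"offset":[15,-0.3,0],"angular":[0,0,0],"jaw":1},{"offset":[10,-0.3,0],"angular":[0,0,0],"jaw":1},{"offset":[5,0,0],"angular":[0,0,0],"jaw":1},{"offset":[0,0,0],"angular":[0,0,0],"jaw":1},{"offset":[0,0,0],"angular":[0,0,0],"jaw":1},{"offset":[0,0,0],"angular":[0,0,0],"jaw":1}]'
python3 - <<'E'
from h import *
f,cx,cy,Rm,t=cal('wrist');p,d=camera('wrist');cv2.imwrite('pics/w3.png',p[:,:,::-1])
go(602.7,72.1,39,5.2)
def fish(u,v,z):
    a=np.array([u-cx,v-cy]);r=np.hypot(*a);th=r/f
    D=np.array([*(a/r*np.sin(th)),np.cos(th)])@Rm;o=-t@Rm
    return (o+D*(z-o[2])/D[2]).round(1)
h=cv2.cvtColor(p,cv2.COLOR_RGB2HSV);H,S,V=h[...,0],h[...,1],h[...,2]
red=(((H<8)|(H>172))&(S>130)&(V>60)).astype(np.uint8)
n,l,st,ce=cv2.connectedComponentsWithStats(red)
for i in range(1,n):
    if st[i,4]>30: print(st[i],ce[i].round(1),fish(*ce[i],72))
print('saddle',fish(281,152,59))
yel=((H>20)&(H<33)&(S>120)&(V>70));P=np.argwhere(yel)[:,::-1]
if len(P): print('pad',P.min(0),P.max(0),cv2.minAreaRect(np.array([fish(*q,72)[:2] for q in P],np.float32)))
E
```

```text
clock: 5.53
eef_pos: [604.1, 8.9, 39.5]
ee_rot: [0.677, 0.736, -0.0, 0.0]
wrist_force: [0.6, -0.4, -8.2]
width: 0.577
grasp_force: 65.7
t 5.58 pos [604.1   8.8  39.5] F [-0.3 -0.8 -8.7] w 0.576
shift now-axes [63.2  3.8  0.5] target-axes [63.2  4.3  0.5] turn [ 0.03  0.03 -0.47]
[265   0  39   6 167] [284.1   2. ] [597.3 126.2  72. ]
[  196   108   169   258 21353] [279.7 213. ] [601.9  52.6  72. ]
saddle [600.7  72.6  59. ]
pad [183   0] [384  58] ((597.9194946289062, 117.96033477783203), (68.7539291381836, 22.208759307861328), 5.474885940551758)
```

View pics/w3.png

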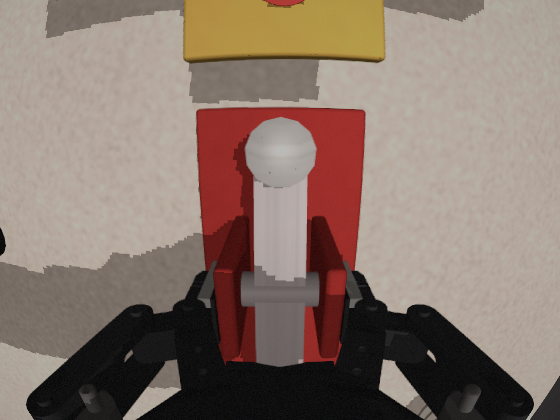

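The wrist view shows the saddle at (281,152) and the pad straight ahead, with its edge at row 58 and the dot at (284,2). They are aligned, with 63 mm left to go.

```bash
python3 -m handwheel '[{"offset":[8,0.4,0],"angular":[0,0,0],"jaw":1},{"offset":[12,0.4,0],"angular":[0,0,0],"jaw":1},{"offset":[12,0.5,0],"angular":[0,0,0],"jaw":1},{"offset":[12,0.4,0],"angular":[0,0,0],"jaw":1},{"offset":[12,0.4,0],"angular":[0,0,0],"jaw":1},{"offset":[7.5,0.4,0],"angular":[0,0,0],"jaw":1},{"offset":[0,0,0],"angular":[0,0,0],"jaw":1},{"offset":[0,0,0],"angular":[0,0,0],"jaw":1}]'
python3 -m handwheel '[{"offset":[0,0,1],"angular":[0,0,0],"jaw":1},{"offset":[0,0,1],"angular":[0,0,0],"jaw":1},{"offset":[0,0,1],"angular":[0,0,0],"jaw":1},{"offset":[0,0,0.7],"angular":[0,0,0],"jaw":1},{"offset":[0,0,0],"angular":[0,0,0],"jaw":1},{"offset":[0,0,0],"angular":[0,0,0],"jaw":1},{"offset":[0,0,0],"angular":[0,0,0],"jaw":1},{"offset":[0,0,0],"angular":[0,0,0],"jaw":1}]'
```

```text
clock: 6.25
eef_pos: [601.0, 73.8, 39.2]
ee_rot: [0.676, 0.737, -0.0, 0.0]
wrist_force: [-0.3, 0.1, -8.7]
width: 0.578
grasp_force: 65.7
clock: 6.92
eef_pos: [601.2, 72.8, 35.8]
ee_rot: [0.677, 0.736, -0.0, 0.0]
wrist_force: [-1.3, 1.8, -3.0]
width: 0.575
grasp_force: 66.5
```

```bash
python3 -m handwheel '[{"offset":[0,0,0.5],"angular":[0,0,0],"jaw":1},{"offset":[0,0,0],"angular":[0,0,0],"jaw":1},{"offset":[0,0,0],"angular":[0,0,0],"jaw":-1},{"offset":[0,0,0],"angular":[0,0,0],"jaw":-1},{"offset":[0,0,0],"angular":[0,0,0],"jaw":-1},{"offset":[0,0,0],"angular":[0,0,0],"jaw":-1},{"offset":[0,0,0],"angular":[0,0,0],"jaw":-1},{"offset":[0,0,0],"angular":[0,0,0],"jaw":-1}]'
python3 -m handwheel '[{"offset":[0,0,-15],"angular":[0,0,0],"jaw":-1},{"offset":[0,0,-20],"angular":[0,0,0],"jaw":-1},{"offset":[0,0,-25],"angular":[0,0,0],"jaw":-1},{"offset":[0,0,-25],"angular":[0,0,0],"jaw":-1},{"offset":[0,0,-25],"angular":[0,0,0],"jaw":-1},{"offset":[0,0,-25],"angular":[0,0,0],"jaw":-1},{"offset":[0,0,0],"angular":[0,0,0],"jaw":1},{"offset":[0,0,0],"angular":[0,0,0],"jaw":1}]'
python3 - <<'E'
from h import *
z=camera('top');p,d=z;c=cal('top');cv2.imwrite('pics/top1.png',cv2.resize(p[170:300,180:340,::-1],None,fx=4.5,fy=4.5,interpolation=cv2.INTER_CUBIC))
h=cv2.cvtColor(p,cv2.COLOR_RGB2HSV);h=h.astype(int)
red=((h[...,0]<6)|(h[...,0]>174))&(h[...,1]>170)&(h[...,2]>60);red[:,:240]=0;red[:,340:]=0
n,l,st,ce=cv2.connectedComponentsWithStats(red.astype(np.uint8));print(st[1:],ce[1:])
E
```

```text
clock: 7.58
eef_pos: [601.3, 73.1, 35.2]
ee_rot: [0.677, 0.736, 0.0, 0.0]
wrist_force: [0.4, -0.5, -0.5]
width: 1.002
grasp_force: 0.0
clock: 8.25
eef_pos: [602.4, 73.2, 171.8]
ee_rot: [0.677, 0.736, 0.001, 0.001]
wrist_force: [-0.1, 0.2, -1.0]
width: 0.746
grasp_force: 0.0
[[257 201  30   7 103]
 [259 212  35  18 489]] [[268.40776699 203.89320388]
 [276.5603272  221.51533742]]
```

View pics/top1.png

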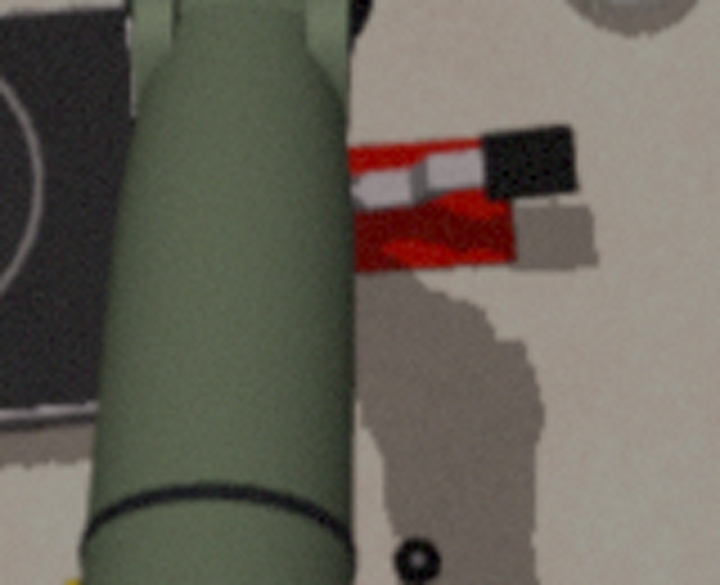

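The crop shows the jack in place with its handle up: the paddle is at crop (530,162), which is pixel (298,206), and the plate edges run parallel to the hob. Next I'll move above the paddle.

```bash
python3 -m handwheel '[{"offset":[-20,0,0],"angular":[0,0,0],"jaw":1},{"offset":[-25,0,0],"angular":[0,0,0],"jaw":1},{"offset":[-25,0,0],"angular":[0,0,0],"jaw":1},{"offset":[-25,0,0],"angular":[0,0,0],"jaw":1},{"offset":[-25,0,0],"angular":[0,0,0],"jaw":1},{"offset":[-20,0,0],"angular":[0,0,0],"jaw":1},{"offset":[-13,0,0],"angular":[0,0,0],"jaw":1},{"offset":[0,0,0],"angular":[0,0,0],"jaw":1}]'
python3 - <<'E'
from h import *
print('paddle',plane(cal('top'),180+530/4.5,170+162/4.5,125))
c=cal('top');p,d=camera('top');h=cv2.cvtColor(p,cv2.COLOR_RGB2HSV)
go(614,-79.4,127,4.75)
f,cx,cy,Rm,t=cal('wrist');p,d=camera('wrist');cv2.imwrite('pics/w4.png',p[:,:,::-1])
E
```

```text
clock: 8.97
eef_pos: [613.3, -81.7, 168.5]
ee_rot: [0.678, 0.735, -0.001, -0.001]
wrist_force: [0.2, 0.1, -0.2]
width: -0.0
grasp_force: 0.0
paddle [614.40746975 -81.29790848 125.        ]
t 9.02 pos [613.2 -80.  168.7] F [-1.3 -0.1 -0.1] w -0.004
shift now-axes [ 0.5  1.  41.7] target-axes [ 0.5  0.9 41.7] turn [-0.11 -0.06 -0.07]
```

View pics/w4.png

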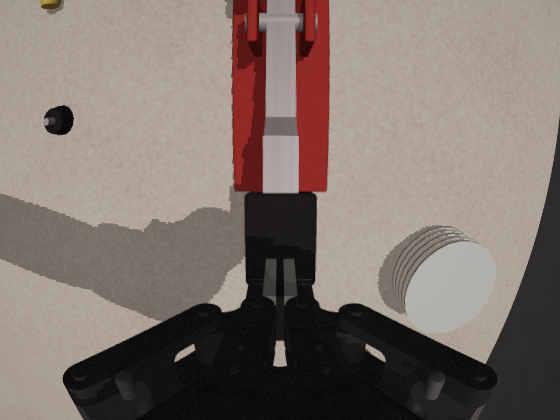

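The wrist view shows the shut fingertips at (280,265), over the centreline of the black paddle (245–316, rows 192–285). I'll touch down and press the trial stroke along the arc.

```bash
python3 -m handwheel '[{"offset":[0.5,1,10],"angular":[0,0,0],"jaw":1},{"offset":[0,0,10],"angular":[0,0,0],"jaw":1},{"offset":[0,0,8],"angular":[0,0,0],"jaw":1},{"offset":[0,0,6],"angular":[0,0,0],"jaw":1},{"offset":[0,0,4],"angular":[0,0,0],"jaw":1},{"offset":[0,0,3],"angular":[0,0,0],"jaw":1},{"offset":[0,0,2],"angular":[0,0,0],"jaw":1},{"offset":[0,0,0],"angular":[0,0,0],"jaw":1}]'
python3 -m handwheel '[{"offset":[-1.9,0,4.1],"angular":[0,0,0],"jaw":1},{"offset":[-1.9,0,4.1],"angular":[0,0,0],"jaw":1},{"offset":[-1.6,0,4.1],"angular":[0,0,0],"jaw":1},{"offset":[-1.6,0,4.1],"angular":[0,0,0],"jaw":1},{"offset":[-1.5,0,4.2],"angular":[0,0,0],"jaw":1},{"offset":[-1.4,0,4.3],"angular":[0,0,0],"jaw":1},{"offset":[-1.2,0,4.2],"angular":[0,0,0],"jaw":1},{"offset":[-1.2,0,4.3],"angular":[0,0,0],"jaw":1}]'
```

```text
clock: 9.73
eef_pos: [614.8, -78.6, 126.8]
ee_rot: [0.677, 0.736, -0.0, -0.0]
wrist_force: [0.3, 0.5, 0.2]
width: -0.002
grasp_force: 0.0
clock: 10.4
eef_pos: [616.3, -90.7, 94.8]
ee_rot: [0.677, 0.736, 0.001, 0.0]
wrist_force: [-2.5, 3.7, 11.9]
width: -0.001
grasp_force: 6.2
```

```bash
python3 -m handwheel '[{"offset":[-1,0,4.4],"angular":[0,0,0],"jaw":1},{"offset":[-0.9,0,4.4],"angular":[0,0,0],"jaw":1},{"offset":[-0.8,0,4.4],"angular":[0,0,0],"jaw":1},{"offset":[-0.7,0,4.4],"angular":[0,0,0],"jaw":1},{"offset":[-0.6,0,4.4],"angular":[0,0,0],"jaw":1},{"offset":[-0.5,0,4.4],"angular":[0,0,0],"jaw":1},{"offset":[-0.3,0,4],"angular":[0,0,0],"jaw":1},{"offset":[0,0,3],"angular":[0,0,0],"jaw":1}]'
python3 -m handwheel '[{"offset":[0,0,1],"angular":[0,0,0],"jaw":1},{"offset":[0,0,1],"angular":[0,0,0],"jaw":1},{"offset":[0,0,0],"angular":[0,0,0],"jaw":1},{"offset":[0,0,0],"angular":[0,0,0],"jaw":1},{"offset":[0,0,0],"angular":[0,0,0],"jaw":1},{"offset":[0,0,0],"angular":[0,0,0],"jaw":1},{"offset":[0,0,0],"angular":[0,0,0],"jaw":1},{"offset":[0,0,0],"angular":[0,0,0],"jaw":1}]'
```

```text
clock: 11.07
eef_pos: [616.8, -96.4, 62.1]
ee_rot: [0.677, 0.736, 0.0, 0.001]
wrist_force: [-3.8, 2.2, 16.2]
width: -0.0
grasp_force: 7.8
clock: 11.73
eef_pos: [616.9, -96.6, 60.4]
ee_rot: [0.677, 0.736, 0.0, 0.001]
wrist_force: [-3.5, 0.5, 15.8]
width: 0.0
grasp_force: 7.5
```

```bash
python3 -m handwheel '[{"offset":[0,0,1],"angular":[0,0,0],"jaw":1},{"offset":[0,0,1],"angular":[0,0,0],"jaw":1},{"offset":[0,0,0.5],"angular":[0,0,0],"jaw":1},{"offset":[0,0,0],"angular":[0,0,0],"jaw":1},{"offset":[0,0,0],"angular":[0,0,0],"jaw":1},{"offset":[0,0,0],"angular":[0,0,0],"jaw":1},{"offset":[0,0,0],"angular":[0,0,0],"jaw":1},{"offset":[0,0,0],"angular":[0,0,0],"jaw":1}]'
python3 - <<'E'
from h import *
for n in('top','scene'):
    c=cal(n);p,d=camera(n);W=cloud(n,d,c)
    if n=='scene': cv2.imwrite('pics/s1.png',cv2.resize(p[60:300,130:450,::-1],None,fx=2.4,fy=2.4))
    d0=np.load(n+'0.npz')['d'];W0=cloud(n,d0,c)
    m=(W0[...,2]>95)&(W0[...,2]<112)&(W0[...,0]>500)&(W0[...,0]<680)&(W0[...,2]<115)
    for lo,hi in((175,235),(420,490)):
        q=m&(W0[...,1]>lo)&(W0[...,1]<hi)&(W[...,2]>85)&(W[...,2]<135); print(n,lo,np.median(W[q][:,2])-np.median(W0[q][:,2]),q.sum())
E
```

```text
clock: 12.4
eef_pos: [617.0, -96.6, 59.6]
ee_rot: [0.677, 0.736, 0.0, 0.002]
wrist_force: [-8.8, 1.3, 27.7]
width: -0.004
grasp_force: 12.8
top 175 12.992715184852543 1224
top 420 2.5528592666252905 1442
scene 175 13.093315052295921 995
scene 420 2.6284579544109477 972
```

View pics/s1.png

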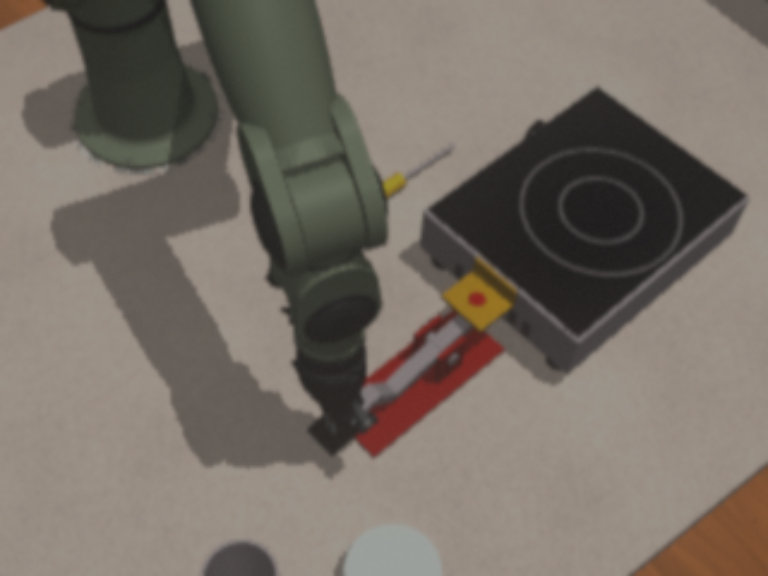

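The scene crop shows the paddle down under the fingers, the hob tipped (about 0.042 rad from depth) and the dot at (477,299) over the saddle end. The force jumped to 28 N, so the lever is at its stop. Now I'll release it back along the arc.

```bash
python3 -m handwheel '[{"offset":[0,0,-2.5],"angular":[0,0,0],"jaw":1},{"offset":[0,0,-4],"angular":[0,0,0],"jaw":1},{"offset":[0.3,0,-4],"angular":[0,0,0],"jaw":1},{"offset":[0.5,0,-4.4],"angular":[0,0,0],"jaw":1},{"offset":[0.6,0,-4.4],"angular":[0,0,0],"jaw":1},{"offset":[0.7,0,-4.4],"angular":[0,0,0],"jaw":1},{"offset":[0.8,0,-4.4],"angular":[0,0,0],"jaw":1},{"offset":[0.9,0,-4.4],"angular":[0,0,0],"jaw":1}]'
python3 -m handwheel '[{"offset":[1,0,-4.4],"angular":[0,0,0],"jaw":1},{"offset":[1.2,0,-4.3],"angular":[0,0,0],"jaw":1},{"offset":[1.2,0,-4.2],"angular":[0,0,0],"jaw":1},{"offset":[1.4,0,-4.3],"angular":[0,0,0],"jaw":1},{"offset":[1.5,0,-4.2],"angular":[0,0,0],"jaw":1},{"offset":[1.6,0,-4.1],"angular":[0,0,0],"jaw":1},{"offset":[1.6,0,-4.1],"angular":[0,0,0],"jaw":1},{"offset":[1.9,0,-4.1],"angular":[0,0,0],"jaw":1}]'
python3 -m handwheel '[{"offset":[1.9,0,-4.1],"angular":[0,0,0],"jaw":1},{"offset":[0,0,-5],"angular":[0,0,0],"jaw":1},{"offset":[0,0,-6],"angular":[0,0,0],"jaw":1},{"offset":[0,0,0],"angular":[0,0,0],"jaw":1},{"offset":[0,0,0],"angular":[0,0,0],"jaw":1},{"offset":[0,0,0],"angular":[0,0,0],"jaw":1},{"offset":[0,0,0],"angular":[0,0,0],"jaw":1},{"offset":[0,0,0],"angular":[0,0,0],"jaw":1}]'
python3 - <<'E'
from h import *
n='scene'
c=cal(n);p,d=camera(n);W=cloud(n,d,c)
cv2.imwrite('pics/s2.png',cv2.resize(p[60:300,130:450,::-1],None,fx=2.4,fy=2.4))
W0=cloud(n,np.load(n+'0.npz')['d'],c)
m=(W0[...,2]>95)&(W0[...,2]<112)&(W0[...,0]>500)&(W0[...,0]<680)&(W0[...,1]>175)&(W0[...,1]<235)
print(np.median(W[m][:,2])-np.median(W0[m][:,2]))
h=cv2.cvtColor(p,cv2.COLOR_RGB2HSV).astype(int);red=((h[...,0]<6)|(h[...,0]>174))&(h[...,1]>150)&(h[...,2]>80)
nn,l,st,ce=cv2.connectedComponentsWithStats(red.astype(np.uint8))
for i in range(1,nn):
    if st[i,4]<40 and st[i,4]>10: print(ce[i],plane(c,*ce[i],72))
E
```

```text
clock: 13.17
eef_pos: [616.4, -92.1, 89.4]
ee_rot: [0.677, 0.736, 0.0, 0.001]
wrist_force: [-1.9, 2.6, 8.0]
width: 0.002
grasp_force: 4.0
clock: 13.83
eef_pos: [615.3, -81.0, 122.3]
ee_rot: [0.677, 0.736, -0.0, 0.0]
wrist_force: [2.0, -0.6, 1.7]
width: 0.003
grasp_force: 0.9
clock: 14.5
eef_pos: [614.4, -78.7, 136.6]
ee_rot: [0.677, 0.736, -0.0, -0.0]
wrist_force: [-0.7, 0.1, -0.1]
width: -0.001
grasp_force: 0.0
-0.10606224225989536
[326.94117647 187.76470588] [593.01177625 135.63491952  72.        ]
[308.4  195.95] [581.42397622  73.09492636  72.        ]
[318.12 204.92] [623.07304868  76.46404259  72.        ]
```

View pics/s2.png

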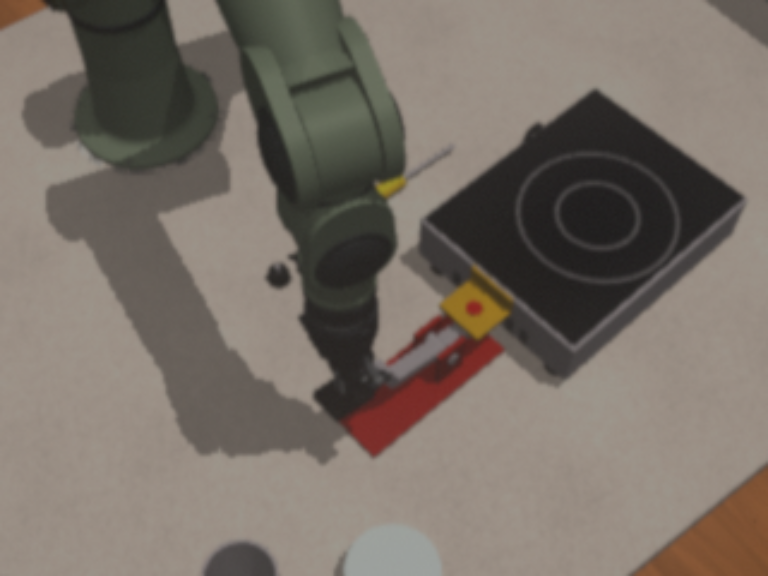

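The crop shows the handle up again, the hob settled (height change −0.1 mm) and the jack unmoved, with the dot at (474,308) over the saddle end. Now the second press, to hold.

```bash
python3 -m handwheel '[{"offset":[0,0,4],"angular":[0,0,0],"jaw":1},{"offset":[0,0,4],"angular":[0,0,0],"jaw":1},{"offset":[0,0,2],"angular":[0,0,0],"jaw":1},{"offset":[-1.9,0,4.1],"angular":[0,0,0],"jaw":1},{"offset":[-1.9,0,4.1],"angular":[0,0,0],"jaw":1},{"offset":[-1.6,0,4.1],"angular":[0,0,0],"jaw":1},{"offset":[-1.6,0,4.1],"angular":[0,0,0],"jaw":1},{"offset":[-1.5,0,4.2],"angular":[0,0,0],"jaw":1}]'
python3 -m handwheel '[{"offset":[-1.4,0,4.3],"angular":[0,0,0],"jaw":1},{"offset":[-1.2,0,4.2],"angular":[0,0,0],"jaw":1},{"offset":[-1.2,0,4.3],"angular":[0,0,0],"jaw":1},{"offset":[-1,0,4.4],"angular":[0,0,0],"jaw":1},{"offset":[-0.9,0,4.4],"angular":[0,0,0],"jaw":1},{"offset":[-0.8,0,4.4],"angular":[0,0,0],"jaw":1},{"offset":[-0.7,0,4.4],"angular":[0,0,0],"jaw":1},{"offset":[-0.6,0,4.4],"angular":[0,0,0],"jaw":1}]'
python3 -m handwheel '[{"offset":[-0.5,0,4.4],"angular":[0,0,0],"jaw":1},{"offset":[-0.3,0,4],"angular":[0,0,0],"jaw":1},{"offset":[0,0,3],"angular":[0,0,0],"jaw":1},{"offset":[0,0,2],"angular":[0,0,0],"jaw":1},{"offset":[0,0,1.5],"angular":[0,0,0],"jaw":1},{"offset":[0,0,1],"angular":[0,0,0],"jaw":1},{"offset":[0,0,0],"angular":[0,0,0],"jaw":1},{"offset":[0,0,0],"angular":[0,0,0],"jaw":1}]'
python3 -m handwheel '[{"offset":[0,0,0],"angular":[0,0,0],"jaw":1},{"offset":[0,0,0],"angular":[0,0,0],"jaw":1},{"offset":[0,0,0],"angular":[0,0,0],"jaw":1},{"offset":[0,0,0],"angular":[0,0,0],"jaw":1},{"offset":[0,0,0],"angular":[0,0,0],"jaw":1},{"offset":[0,0,0],"angular":[0,0,0],"jaw":1},{"offset":[0,0,0],"angular":[0,0,0],"jaw":1},{"offset":[0,0,0],"angular":[0,0,0],"jaw":1}]'
python3 - <<'E'
from h import *
n='scene'
c=cal(n);p,d=camera(n);W=cloud(n,d,c)
W0=cloud(n,np.load(n+'0.npz')['d'],c)
m=(W0[...,2]>95)&(W0[...,2]<112)&(W0[...,0]>500)&(W0[...,0]<680)&(W0[...,1]>175)&(W0[...,1]<235)
print(np.median(W[m][:,2])-np.median(W0[m][:,2]))
E
```

```text
clock: 15.22
eef_pos: [615.4, -87.2, 106.0]
ee_rot: [0.677, 0.736, 0.0, -0.0]
wrist_force: [-1.7, 1.7, 4.6]
width: -0.0
grasp_force: 2.6
clock: 15.88
eef_pos: [616.2, -95.0, 73.2]
ee_rot: [0.677, 0.736, 0.0, 0.0]
wrist_force: [-5.8, 2.2, 15.9]
width: 0.001
grasp_force: 7.6
clock: 16.55
eef_pos: [616.4, -96.3, 59.5]
ee_rot: [0.677, 0.736, 0.0, 0.001]
wrist_force: [-10.3, 2.1, 28.4]
width: -0.002
grasp_force: 13.4
clock: 17.22
eef_pos: [616.4, -96.4, 59.6]
ee_rot: [0.677, 0.736, 0.0, 0.001]
wrist_force: [-11.0, 2.1, 27.4]
width: -0.001
grasp_force: 13.4
13.217761527621306
```

The lever is on its stop, with a steady 27 N on the paddle and the hob raised as before. I'm handing in the job.

```bash
python3 -c "
from cell import *
print(close_job())"
```

```text
the job is handed in; nothing more can be done
None
```

The jack's saddle is within about 5 mm of the red dot, the trial lift and full return are done, and the robot is holding the paddle at its lower stop with the hob tipped about 0.042 rad on the jack; the job is handed in, but no verdict came back.

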